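Hold a split camera ring at its marked gap in the dust guard

ROBOT

A 6-joint arm with a two-finger parallel gripper is mounted at the origin on the work surface. World frame = base frame: x ahead of the robot, y to its left, z up, the work surface at z = 0. Lengths are in m, angles in rad, forces in N, time in s.
With the tool pointing down it reaches from about 0.325 to 0.85 m from the base axis. Payload 15.5 kg.
Tool frame: the origin (TCP) lies midway between the tips of the shut fingers; the grasp point (between the pads) lies 19 mm behind it; z points along the fingers, y is the direction in which the jaws open and shut (so a half turn about z gives the same grasp; the last joint's range is limited). The gripper opens to 91 mm and grips with 3 to 60 N. Pads are 32 mm wide; open, the fingers measure 118 mm over their backs; the gripper's body (76 mm by 178 mm) begins 60 mm behind the grasp point.
Start: joints at [1.159, 0.494, 1.345, -0, 1.302, -0.096], TCP at [0.195, 0.594, 0.184] pointing down, gripper open.
Joint ranges: [-2.91, 2.91], [-0.82, 2.16], [0.22, 2.67], [-1.22, 4.37], [0.12, 2.79], [-3.08, 3.08]. Speed limits (rad/s): [1.89, 1.89, 2.57, 3.01, 3.01, 3.01].

INTERFACE

Orientations are given as a rotation vector (axis times angle).
In Python, from station import env, imaging, ticket gives the robot as it stands.
- The arm moves only by the tool apply_moves, never from a script. Its argument "moves" is a list that holds one entry, the list of rows, each a list of 7 numbers: the shift along the tool's x, y, z in mm, then the turn, a rotation vector about the tool's x, y, z in rad, then the closure, from -1 (fully open) to 1 (shut). A call has 1 to 20 rows; each row shifts and turns the commanded pose from where the row before left it, along the tool's axes as they then stand; what a row does not reach is not made up. A row lasts 1/8 s, in which the tool goes at most 62.5 mm and 10.7 degrees, less where a joint would pass 70% of its speed; a pose out of reach is approached as far as the arm can. A call with a gripper value outside its range is refused whole. The fingers move at their own pace and stop on an object; "grip_force" is the grip in N (left out, the last holds). Time passes only in rows, so rows that do not move let the fingers close. It gives the time, the measured TCP pose, the force and the opening at its end, in the units of the state.
- env.get_obs(): the state, without advancing time (a new reading comes with each control period).
- imaging.grab_frame(name): name is "scene" or "side" or "wrist"; returns the picture (384x512x3 uint8, red, green, blue); there is no depth.
- imaging.camera_params(name): a dict with "intrinsics" (3x3 intrinsics, pixels), "position" and "attitude" of the camera in the world; the wrist camera has in their place "T_tool_cam" (4x4, takes a point from camera to tool coordinates, whose origin is the TCP and whose axes are the flange's). Camera axes: x right, y down, z forward; pixel columns grow to the right and rows downward; lengths in m; the calibration is good to about 2 mm. A picture is of the moment at which its call begins: read the wrist's pose just before it. camera_params takes no time and is no camera call.
- ticket.finish_job(): hands the job in, once; it reports no verdict.
The state is a dict: "t": time; "joints": joint angles; "dq": joint speeds; "joint_efforts": joint torques, N m; "tool_pos": TCP position; "tcp_rot": TCP orientation; "ft_force": force on the tool from outside, world axes, zero at the start; "ft_torque": the same for the moment, N m; "grip_width": opening from 0.0 (shut) to 1.0 (fully open).
Only numpy, scipy, OpenCV 4.12 (cv2) and the standard library are available. Lean on these libraries where they do the work, as an engineer would, in place of code of your own. Each camera call takes 0.05 s, during which the arm holds its last target.

TASK

A phone's camera ring, split in two, is being re-set in the tweezers on the repair bench. First push the dust guard's door shut until it clicks home on its catch, then reach in from above and squeeze the tweezers between your fingers, without letting the two ring halves touch, until the pointer stands in the middle of the fork on the gauge blade, and hold that gap steady: finish while still holding the squeeze, as the filler sets. Leave all else on the bench where it is.

Things in the scene. Friction and masses are not known exactly. Their poses are not given: they have to be found in the camera images.
- guard: Dust guard, fixed to the bench: an open-topped box with clear walls, 240 (its x) x 210 (its y) x 73 mm high, walls 5 mm, floor plate 6 mm thick. Origin: centre of its underside; z up. Its -y side is closed by the grey door, hinged at the +x end; the catch post stands at the -x end of that side. It lies with its x axis roughly away from the robot.
- door (a joint): Hinge angle of the guard's door, rad: 0 = shut on its catch, positive = swung outwards to the guard's -y side (at most 1.5). It turns easily and stays where left. A sprung roller catch resists from about 0.07 rad (about 5 N at the push plate); past about 0.03 rad it snaps in and holds the door at 0 against a hard stop.
- door_hinge (a point): On the door's vertical hinge axis, 41 mm above the bench. Axes turn with the door: x points from the free edge to the hinge, -y out of the outer face, z up. The door panel is 7 mm thick, 205 mm long, from 10 to 72 mm above the bench.
- door_push (a point): Centre of the outer surface of the black rubber push plate (34 mm long, 40 mm high) on the door's outer face, 165 mm from the hinge axis, 41 mm above the bench. Axes as door_hinge; push along its +y.
- tweezers: Sprung steel tweezers clamped level in a dark steel stand, fixed on the guard's floor. Origin: on the guard's floor (6 mm above the bench) on the tweezers' centre line; x points along the tweezers to the tips, y to the left jaw, z up. Jaws are 66 mm above the bench (mid-height; 12 mm tall), each pivots at x = -75 mm, y = +-6 mm. Ribbed finger rests at about x = +25 mm. Each tip carries half a black ring (18 mm outside).
- jaw_left: Left jaw (+y side). Origin at its pivot; x along the jaw, z up. It carries the gauge blade, which passes under the pointer beyond the tips. At rest turned +0.1 rad from the tweezers' x axis, 0 when the ring halves meet; each jaw springs open: pressing it at the rest takes about 1 N to start and 4 N at the marked gap. The two jaws move independently.
- jaw_right: Right jaw (-y side). Origin at its pivot; x along the jaw, z up. It carries the pointer, a 2 mm wide fin reaching past the tip. At rest turned -0.1 rad, 0 when the ring halves meet.
- jaw_left_rest (a point): Centre of the outer face of the left jaw's ribbed finger rest (28 mm long, 18 mm tall), 100 mm from the pivot, 66 mm above the bench. Axes as jaw_left; the face looks along +y. The two rests are 52 mm apart over their outer faces at rest, 35 to 41 mm at the marked gap.
- jaw_right_rest (a point): The same on the right jaw; its face looks along -y. Squeezing the rests 1 mm closer moves the pointer about 1.7 mm towards the mark.
- jaw_left_tip (a point): Middle of the end plane of the left ring half at the tip (150 mm from the pivot), 70 mm above the bench.
- jaw_right_tip (a point): The same on the right ring half. The tip gap is the distance between the two: 30 mm at rest, 0 when the halves touch; the marked gap lies between about 5 and 13 mm.
- pointer (a point): On the pointer's underside near its end, at mid-width of the fin, 172 mm from the right jaw's pivot, 66 mm above the bench.
- mark (a point): Middle of the small black U-shaped fork on the gauge blade, just under the pointer's path (two prongs, 7 mm clear between them, open towards the pivot); it moves with the left jaw. Axes as jaw_left: the pointer is in the middle when its y in these axes is 0; with the tweezers open it stands at negative y (19 to 29 mm short). The fork's place on the blade differs from job to job; it sits stiffly there.
- vial: Bystander: amber vial, 22 mm across, 38 mm tall, standing in the guard. Origin at its foot.
- dish: Bystander: little steel dish, 40 mm across, 16 mm high, in the guard. Origin at its foot.
- phone: Bystander: black phone, 72 x 150 x 8 mm, flat on the bench. Origin under its centre.
- mug: Bystander: white mug, 82 mm across, 95 mm high. Origin at its foot.
- tape: Bystander: roll of tape, 72 mm across, 19 mm high, lying flat. Origin under its centre.
- pump_bottle: Bystander: clear bottle, 52 mm across, 85 mm high. Origin at its foot.
- screwdriver: Bystander: grey-handled screwdriver, 150 mm long, lying on the bench.

How it is judged:
By the outcome, as a careful person would: the job done as asked, in the order asked, and still so for the second after the job is handed in, while the arm keeps its last pose, push and grip.
It also fails if it takes over 45 s, if anything falls off the work surface, if the arm or the gripper's body presses on something with over 40 N, if the wrist force passes 120 N, or if a joint passes its speed limit or range.

## Working session

There is one attempt and no reset: what is moved stays moved. The work goes in short steps, Python scripts to look and compute and a tool call to move; the robot and the scene stay as the last step left them, time stands still between calls to the robot, and variables do not carry over. Pictures are saved under pics/ and viewed, and the job is handed in when it is done.

Besides the shell and the picture viewer there is one more tool, called after ">>>" by a JSON object that holds its "name" and its "arguments". apply_moves: Moves the arm, as the interface text tells. Its arguments: {"type":"object","properties":{"moves":{"type":"array"},"grip_force":{"type":"number"}},"required":["moves"]}

```bash
mkdir -p pics
python3 - <<'E'
from station import env, imaging
import cv2
print(env.get_obs())
for n in ["scene","side","wrist"]:
    im=imaging.grab_frame(n); cv2.imwrite(f"pics/{n}0.png",im[:,:,::-1]); print(n,imaging.camera_params(n))
E
```

```text
{'t': 0.0, 'joints': array([ 1.15847666e+00,  4.94200699e-01,  1.34612223e+00, -9.55069429e-06,
        1.30249694e+00, -9.55106971e-02]), 'dq': array([ 0.00014377,  0.00110086, -0.00047338, -0.00163992,  0.00131378,
        0.00013134]), 'joint_efforts': array([ 1.69978819e-03, -8.78817558e+01, -3.81858587e+01,  7.09099020e-02,
        5.29596896e-02, -1.81663120e-05]), 'tool_pos': array([0.19455072, 0.59351498, 0.18373041]), 'tcp_rot': array([-4.95512596e-01, -3.10196508e+00,  1.86935099e-03]), 'ft_force': array([-0.47768271,  0.05711671, -0.01735602]), 'ft_torque': array([-0.02317016,  0.0019873 , -0.03529184]), 'grip_width': 1.0003406548369385}
scene {'intrinsics': array([[470.76712636,   0.        , 248.16621826],
       [  0.        , 470.76712636, 187.67070625],
       [  0.        ,   0.        ,   1.        ]]), 'position': array([ 1.25080374, -0.03768557,  1.15281349]), 'attitude': array([-1.91166875, -1.87006495,  0.56454635])}
side {'intrinsics': array([[376.23588673,   0.        , 255.05489867],
       [  0.        , 376.23588673, 190.31781809],
       [  0.        ,   0.        ,   1.        ]]), 'position': array([-0.02703293, -0.6558369 ,  0.68682822]), 'attitude': array([-2.07571497,  0.8110442 , -0.40054901])}
wrist {'intrinsics': array([[325.5077995 ,   0.        , 246.62535047],
       [  0.        , 325.5077995 , 192.13803708],
       [  0.        ,   0.        ,   1.        ]]), 'T_tool_cam': array([[-1.11670990e-04, -9.65842656e-01, -2.59129217e-01,
         7.47606545e-02],
       [ 9.99998866e-01,  2.81398352e-04, -1.47979220e-03,
        -1.37454342e-03],
       [ 1.50216497e-03, -2.59129088e-01,  9.65841529e-01,
        -2.00693166e-01],
       [ 0.00000000e+00,  0.00000000e+00,  0.00000000e+00,
         1.00000000e+00]])}
```

View pics/scene0.png

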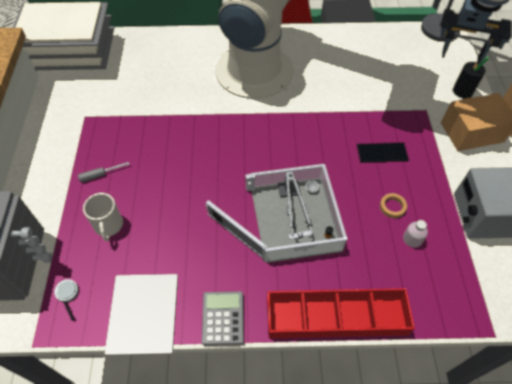

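View pics/side0.png

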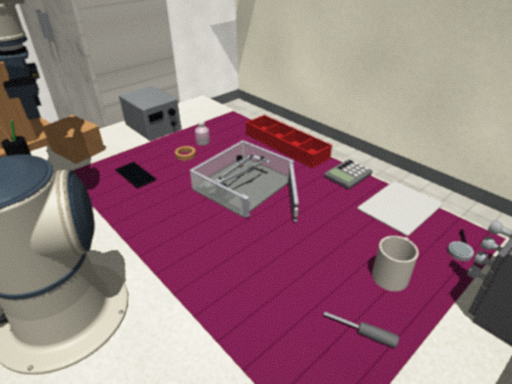

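View pics/wrist0.png

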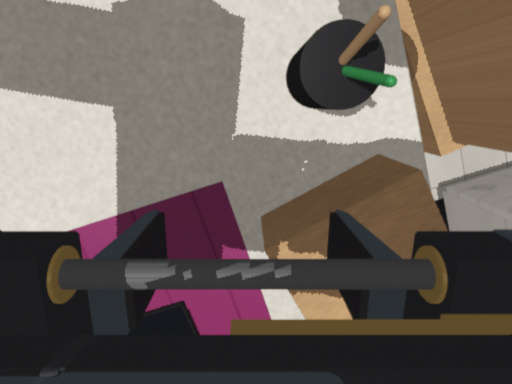

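The scene view shows the guard around pixels (247-345, 165-262), with the door's hinge near (265,250) and its free edge near (208,205). The tweezers inside run from the stand near (300,238) to the tips near (290,175). I'll zoom in.

```bash
cat > h.py <<'E'
from station import env, imaging
import cv2, numpy as np
from scipy.spatial.transform import Rotation as R
def cam(n,obs=None):
    p=imaging.camera_params(n); K=p['intrinsics']
    if n!='wrist':
        return K,R.from_rotvec(p['attitude']).as_matrix(),p['position']
    T=np.eye(4);T[:3,:3]=R.from_rotvec(obs['tcp_rot']).as_matrix();T[:3,3]=obs['tool_pos']
    T=T@p['T_tool_cam']; return K,T[:3,:3],T[:3,3]
def px2z(c,u,v,z):
    K,Rm,t=c; d=Rm@np.linalg.solve(K,[u,v,1]); return t+d*(z-t[2])/d[2]
def proj(c,P):
    K,Rm,t=c; q=(np.atleast_2d(P)-t)@Rm; q=q@K.T; return q[:,:2]/q[:,2:]
def crop(f,o,x0,x1,y0,y1,s):
    im=cv2.imread(f)[y0:y1,x0:x1]; cv2.imwrite(o,cv2.resize(im,None,fx=s,fy=s,interpolation=cv2.INTER_CUBIC))
E
python3 - <<'E'
from h import *
crop('pics/scene0.png','pics/s0c.png',200,360,155,275,5)
crop('pics/side0.png','pics/d0c.png',180,310,130,227,6)
c=cam('scene')
for u,v,z in [(265,250,.07),(208,205,.07),(247,178,.073),(325,166,.073),(345,240,.073),(268,252,.073)]: print(u,v,px2z(c,u,v,z))
E
```

```text
265 250 [0.72964067 0.00979756 0.07      ]
208 205 [ 0.59308125 -0.1380219   0.07      ]
247 178 [ 0.50967212 -0.031556    0.073     ]
325 166 [0.47385731 0.18962912 0.073     ]
345 240 [0.70768634 0.21503086 0.073     ]
268 252 [0.7367956  0.01699295 0.073     ]
```

View pics/s0c.png

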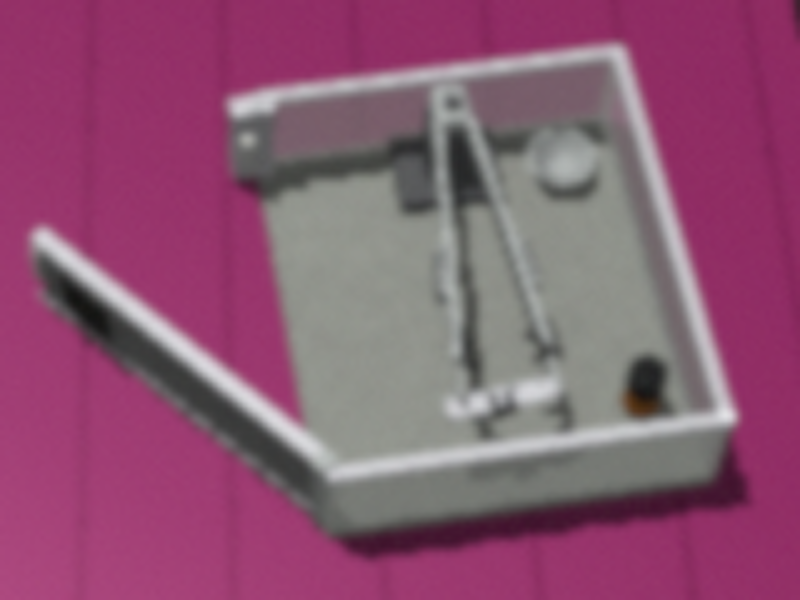

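View pics/d0c.png

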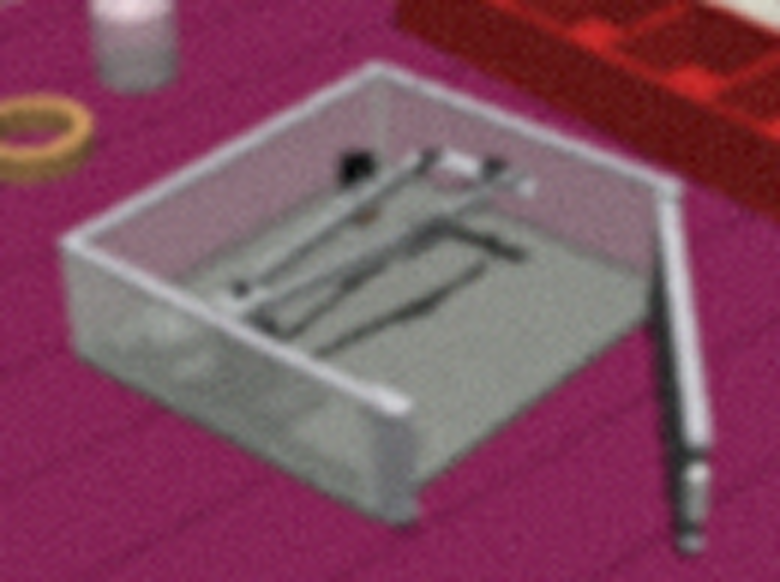

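```bash
cat >> h.py <<'E'
def plan(T0,wps,clo):
    """T0=(pos,Rm) commanded; wps=[(pos,Rm,nrows)] ; print rounded rows"""
    p,Rm=np.array(T0[0],float),np.array(T0[1]); rows=[]
    for P,Rt,n in wps:
        P=np.array(P,float)
        for k in range(n):
            w=R.from_matrix(Rm.T@Rt).as_rotvec()/(n-k); d=Rm.T@(P-p)/(n-k)*1e3
            w=np.round(w,3)+0; d=np.round(d,1)+0
            rows.append([*map(float,d),*map(float,w),clo]); p=p+Rm@(d/1e3); Rm=Rm@R.from_rotvec(w).as_matrix()
    print('['+',\n'.join(str(r) for r in rows)+']'); return p,Rm
def down(h):
    "tool pointing down, tool x at heading h"
    x=np.array([np.cos(h),np.sin(h),0]);z=np.array([0,0,-1.]);return np.c_[x,np.cross(z,x),z]
E
python3 - <<'E'
from h import *
o=env.get_obs();Rm=R.from_rotvec(o['tcp_rot']).as_matrix()
print(Rm)
print(plan((o['tool_pos'],Rm),[((.5,-.05,.3),down(.12),15)],1))
E
```

```text
[[-9.50248711e-01  3.11491982e-01 -3.64465324e-04]
 [ 3.11492181e-01  9.50248376e-01 -8.03772336e-04]
 [ 9.59639442e-05 -8.77311724e-04 -9.99999611e-01]]
[[-32.7, -34.4, -7.7, 0.0, 0.0, 0.18, 1],
[-38.4, -28.0, -7.7, 0.0, 0.0, 0.18, 1],
[-42.7, -20.7, -7.7, 0.0, 0.0, 0.18, 1],
[-45.8, -12.7, -7.7, 0.0, 0.0, 0.18, 1],
[-47.3, -4.3, -7.7, 0.0, 0.0, 0.18, 1],
[-47.3, 4.2, -7.7, 0.0, 0.0, 0.18, 1],
[-45.8, 12.6, -7.7, 0.0, 0.0, 0.181, 1],
[-42.8, 20.7, -7.7, 0.0, 0.0, 0.18, 1],
[-38.4, 28.0, -7.7, 0.0, 0.0, 0.181, 1],
[-32.7, 34.4, -7.7, 0.0, 0.0, 0.18, 1],
[-26.0, 39.7, -7.7, 0.0, 0.0, 0.181, 1],
[-18.5, 43.8, -7.8, 0.0, 0.0, 0.18, 1],
[-10.3, 46.4, -7.7, 0.0, 0.0, 0.181, 1],
[-1.8, 47.5, -7.8, 0.0, 0.0, 0.18, 1],
[6.6, 47.0, -7.7, 0.001, 0.001, 0.181, 1]]
(array([ 0.49996139, -0.05004105,  0.29999049]), array([[ 9.92828904e-01,  1.19543318e-01,  4.03664761e-04],
       [ 1.19543166e-01, -9.92828931e-01,  3.81352796e-04],
       [ 4.46358231e-04, -3.30362714e-04, -9.99999846e-01]]))
```

>>> {"name": "apply_moves", "arguments": {"moves": [[[-33,-34,-8,0,0,0.18,1],[-38,-28,-8,0,0,0.18,1],[-43,-21,-8,0,0,0.18,1],[-46,-13,-8,0,0,0.18,1],[-47,-4,-8,0,0,0.18,1],[-47,4,-8,0,0,0.18,1],[-46,13,-8,0,0,0.18,1],[-43,21,-8,0,0,0.18,1],[-38,28,-8,0,0,0.18,1],[-33,34,-8,0,0,0.18,1],[-26,40,-8,0,0,0.18,1],[-18,44,-8,0,0,0.18,1],[-10,46,-8,0,0,0.18,1],[-2,47,-8,0,0,0.18,1],[7,47,-8,0,0,0.18,1],[0,0,0,0,0,0,1],[0,0,0,0,0,0,1]]], "grip_force": 20}}

```text
t: 2.28
tool_pos: [0.5013, -0.0479, 0.3039]
tcp_rot: [-3.135, -0.197, 0.001]
ft_force: [-0.5, 0.0, -0.3]
grip_width: 0.004
```

Run:
```python
from h import *
o=env.get_obs();im=imaging.grab_frame('wrist');cv2.imwrite('pics/w1.png',im[:,:,::-1])
np.save('o1.npy',np.r_[o['tool_pos'],o['tcp_rot']])
crop('pics/w1.png','pics/w1b.png',0,512,0,384,1.5)
```

```text
(no output)
```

View pics/w1b.png

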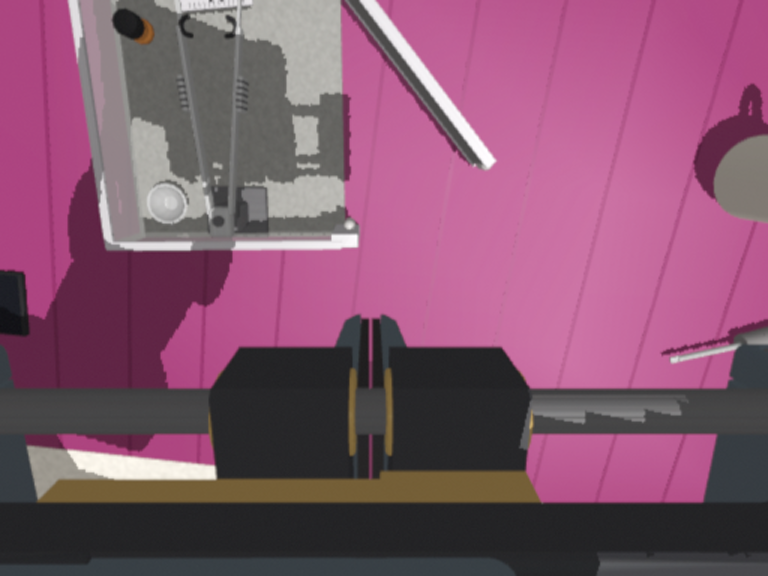

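Run:
```python
from h import *
crop('pics/w1.png','pics/w1c.png',40,240,0,170,3.5)
crop('pics/w1.png','pics/w1d.png',220,340,0,120,5)
```

```text
(no output)
```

View pics/w1c.png

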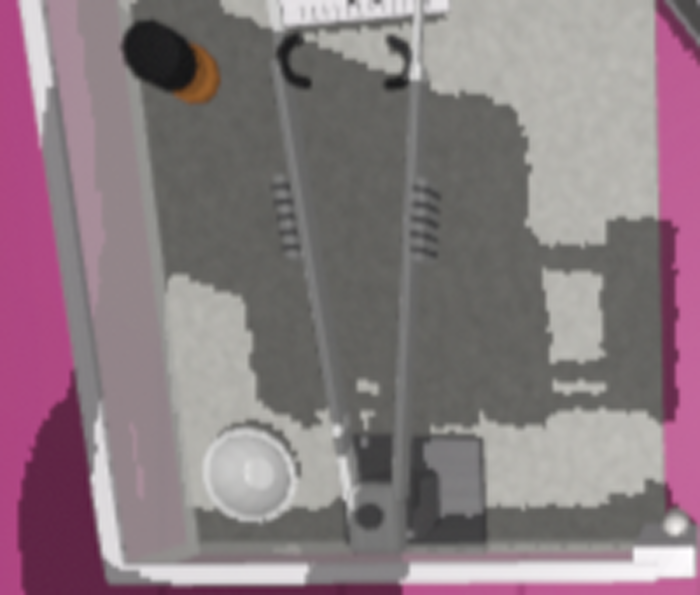

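View pics/w1d.png

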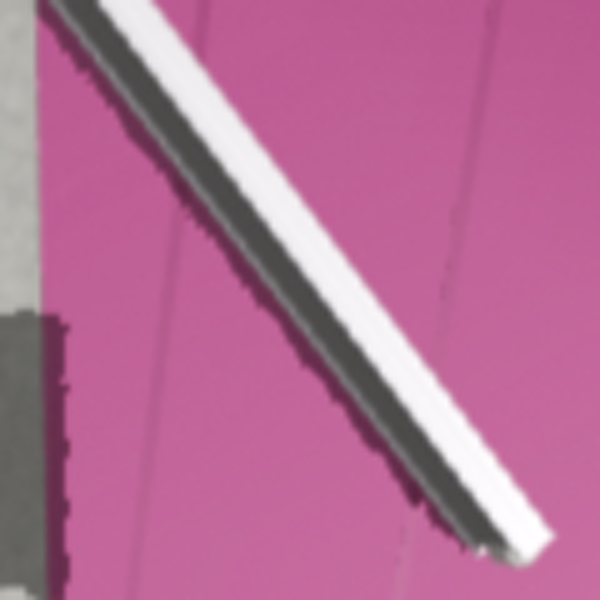

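Run:
```python
from h import *
v=np.load('o1.npy');o={'tool_pos':v[:3],'tcp_rot':v[3:]}
c=cam('wrist',o); s=cam('scene')
def w(u,v_,z): return px2z(c,u,v_,z)
a=[w(330.4,107,.072),w(324,113,.072),w(250,0,.072),w(240,0,.072)]
print('door',np.round(a,4))
# guard fit
from scipy.optimize import least_squares
mod=np.array([(-.12,.105,.073),(.12,.105,.073),(.12,-.105,.073),(-.12,-.105,.073)])
def G(q): 
    cc,ss=np.cos(q[2]),np.sin(q[2]); return mod@np.array([[cc,-ss,0],[ss,cc,0],[0,0,1]]).T+[q[0],q[1],0]
obs_s=np.array([(325,164.4),(346.6,238.2),(267,250),(246.2,175)]); obs_w=np.array([(70.6,166.6),(238.6,164.3)])
def res(q):
    g=G(q); return np.r_[(proj(s,g)-obs_s).ravel(),(proj(c,g[[0,3]])-obs_w).ravel()]
r=least_squares(res,[.6,.1,.1]); print(r.x,np.round(r.fun,1)); q=r.x
g=G(q);print(g)
f=lambda x,y,z=.066: (x/3.5+40,y/3.5,z)
print('Lrest',w(*f(273,217,.07)),'Rrest',w(*f(438,220,.07)))
print('tips',w(*f(300,62,.07)),w(*f(390,62,.07)))
print('piv',w(*f(355,490,.072)),w(*f(400,490,.072)), w(*f(370,516,.072)))
```

```text
door [[ 0.5817 -0.1472  0.072 ]
 [ 0.5733 -0.1405  0.072 ]
 [ 0.6906 -0.0289  0.072 ]
 [ 0.6891 -0.0171  0.072 ]]
[0.59742409 0.09367254 0.15527982] [-4.2 -1.5 -1.6 -1.  -2.4  0.4  1.7 -1.3  4.5 -0.2 -7.5 -2.5]
[[ 0.46262896  0.17885042  0.073     ]
 [ 0.69974135  0.215968    0.073     ]
 [ 0.73221923  0.00849466  0.073     ]
 [ 0.49510684 -0.02862292  0.073     ]]
Lrest [0.60198134 0.12568654 0.07      ] Rrest [0.60835218 0.06727512 0.07      ]
tips [0.65339038 0.11757648 0.07      ] [0.65728347 0.08677482 0.07      ]
piv [0.50902676 0.09208799 0.072     ] [0.51115074 0.0752597  0.072     ] [0.4999211  0.08604074 0.072     ]
```

Run:
```python
from h import *
v=np.load('o1.npy');o={'tool_pos':v[:3],'tcp_rot':v[3:]}
c=cam('wrist',o); s=cam('scene')
w=lambda x,y,z: px2z(c,x/3.5+40,y/3.5,z)
a,b,d,e=w(107,583,.073),w(20,0,.073),w(690,577,.073),w(126,562,.073)
print(a,b,np.arctan2(*(b-a)[1::-1]), d, np.arctan2(*(a-d)[:2])*-1,e)
# floor -y edge (z=.006 top)
f,g=w(655,0,.006),w(665,495,.006); print(f,g,np.arctan2(*(f-g)[1::-1]))
a=px2z(s,325,164.4,.073);b=px2z(s,346.6,238,.073); print(a,b,np.arctan2(*(b-a)[1::-1]))
```

```text
[0.4616628 0.1848403 0.073    ] [0.66000802 0.21097734 0.073     ] 0.13102057906521153 [ 0.49202301 -0.03712321  0.073     ] 0.13593663291618424 [0.47079852 0.17751054 0.073     ]
[0.70476738 0.00372879 0.006     ] [ 0.51411825 -0.02169043  0.006     ] 0.1325481338530146
[0.46827953 0.19024334 0.073     ] [0.7020871 0.2198822 0.073    ] 0.12609346999032586
```

Run:
```python
from h import *
o=env.get_obs();Rm=R.from_rotvec(o['tcp_rot']).as_matrix(); print(o['tool_pos'],o['t'])
H=np.array([.719,.005])
def T(th,off,z=.036):
    f=th+.132; p=H-.165*np.array([np.cos(f),np.sin(f)])+off*np.array([np.sin(f),-np.cos(f)]); return (*p,z),down(f)
w=[(*T(.69,.05,.15),6),(*T(.69,.05),5),(*T(.69,.022),3)]
p=plan((o['tool_pos'],Rm),w,1);print(p[0])
w=[(*T(t,.020),1) for t in np.linspace(.69,.12,11)[1:]]
plan(p,w,1)
```

```text
[ 0.50113895 -0.0474474   0.30403707] 2.325
[[21.4, 19.9, 25.6, 0.0, 0.0, -0.116, 1],
[18.9, 22.3, 25.7, 0.0, 0.0, -0.116, 1],
[16.2, 24.3, 25.6, 0.0, 0.0, -0.116, 1],
[13.3, 26.0, 25.7, 0.0, 0.0, -0.116, 1],
[10.2, 27.4, 25.6, 0.0, 0.0, -0.116, 1],
[6.9, 28.4, 25.7, -0.001, 0.0, -0.115, 1],
[0.0, 0.0, 22.8, 0.0, 0.0, 0.0, 1],
[0.0, 0.0, 22.8, 0.0, 0.0, 0.0, 1],
[0.0, 0.0, 22.8, 0.0, 0.0, 0.0, 1],
[0.0, 0.0, 22.8, 0.0, 0.0, 0.0, 1],
[0.0, 0.0, 22.8, 0.0, 0.0, 0.0, 1],
[0.0, -9.3, 0.0, 0.0, 0.0, 0.0, 1],
[0.0, -9.3, 0.0, 0.0, 0.0, 0.0, 1],
[0.0, -9.4, 0.0, 0.0, 0.0, 0.0, 1]]
[ 0.62277096 -0.13082928  0.03598244]
[[-0.9, -11.4, 0.0, 0.0, 0.0, 0.057, 1],
[-0.8, -9.4, 0.0, 0.0, 0.0, 0.057, 1],
[-0.9, -9.5, 0.0, 0.0, 0.0, 0.057, 1],
[-0.9, -9.4, 0.0, 0.0, 0.0, 0.057, 1],
[-0.9, -9.4, 0.0, 0.0, 0.0, 0.057, 1],
[-0.9, -9.5, 0.0, 0.0, 0.0, 0.057, 1],
[-0.8, -9.4, 0.0, 0.0, 0.0, 0.057, 1],
[-0.9, -9.4, 0.0, 0.0, 0.0, 0.057, 1],
[-0.9, -9.5, 0.0, 0.0, 0.0, 0.057, 1],
[-0.9, -9.4, 0.0, 0.0, 0.0, 0.057, 1]]
```

>>> {"name": "apply_moves", "arguments": {"moves": [[[21.5,20,25.6,0,0,-0.116,1],[19,22.3,25.6,0,0,-0.116,1],[16,24.3,25.6,0,0,-0.116,1],[13,26,25.6,0,0,-0.116,1],[10,27.4,25.6,0,0,-0.116,1],[7,28.4,25.6,0,0,-0.116,1],[0,0,23,0,0,0,1],[0,0,23,0,0,0,1],[0,0,23,0,0,0,1],[0,0,23,0,0,0,1],[0,0,22,0,0,0,1],[0,-9,0,0,0,0,1],[0,-9,0,0,0,0,1],[0,-9,0,0,0,0,1],[0,0,0,0,0,0,1]]]}}

```text
t: 4.2
tool_pos: [0.6234, -0.1322, 0.0375]
tcp_rot: [2.88, 1.254, 0.001]
ft_force: [-0.2, -0.2, 0.1]
grip_width: 0.005
```

Run:
```python
from h import *
o=env.get_obs();print(o['ft_force'],o['tool_pos'])
im=imaging.grab_frame('scene');cv2.imwrite('pics/s2.png',im[:,:,::-1]);crop('pics/s2.png','pics/s2c.png',180,360,140,275,4.4)
im=imaging.grab_frame('wrist');cv2.imwrite('pics/w2.png',im[:,:,::-1])
```

```text
[-0.24080161 -0.16343937  0.06631559] [ 0.62342683 -0.13217351  0.03752254]
```

View pics/s2c.png

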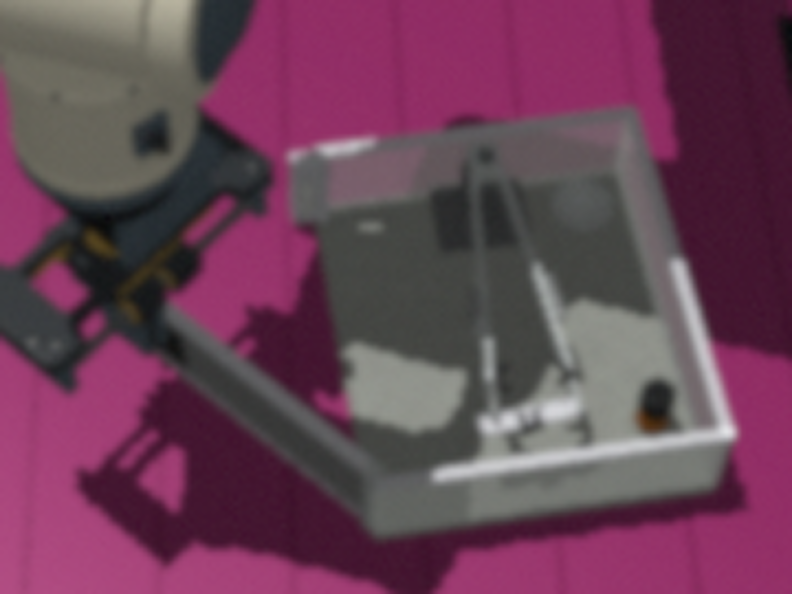

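View pics/w2.png

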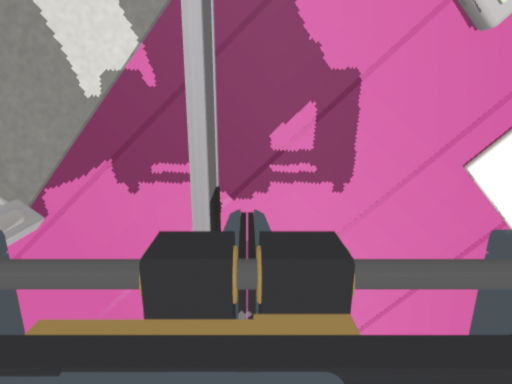

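The finger stands beside the push plate: plate at (214,210) and finger edge at (225,215) in the wrist view, with a few mm between them. Pushing along the arc.

>>> {"name": "apply_moves", "arguments": {"moves": [[[-1,-11,0,0,0,0.057,1],[-1,-9.5,0,0,0,0.057,1],[-1,-9.5,0,0,0,0.057,1],[-1,-9.5,0,0,0,0.057,1],[-1,-9.5,0,0,0,0.057,1],[-1,-9.5,0,0,0,0.057,1],[-1,-9.5,0,0,0,0.057,1],[-1,-9.5,0,0,0,0.057,1],[-1,-9.5,0,0,0,0.057,1],[-1,-9.5,0,0,0,0.057,1],[0,0,0,0,0,0,1]]]}}

```text
t: 5.68
tool_pos: [0.5643, -0.0577, 0.0369]
tcp_rot: [3.117, 0.394, 0.0]
ft_force: [-0.2, 0.0, -0.0]
grip_width: 0.004
```

Run:
```python
from h import *
o=env.get_obs();print(o['ft_force'],o['tool_pos'])
im=imaging.grab_frame('wrist');cv2.imwrite('pics/w3.png',im[:,:,::-1])
```

```text
[-0.15688689  0.03392882 -0.02722774] [ 0.56428117 -0.05768633  0.03686683]
```

View pics/w3.png

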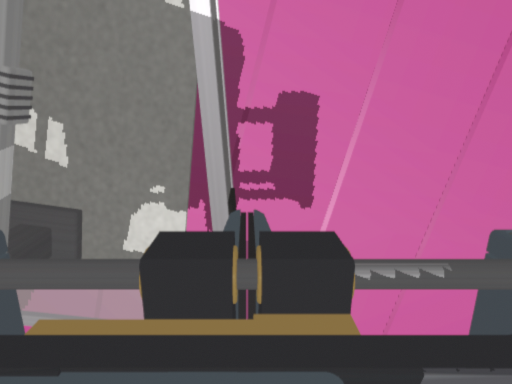

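>>> {"name": "apply_moves", "arguments": {"moves": [[[-1,-6,0,0,0,0.03,1],[-1,-6,0,0,0,0.03,1],[0,-6,0,0,0,0.03,1],[0,-6,0,0,0,0.03,1],[0,-3,0,0,0,0,1],[0,0,0,0,0,0,1]]]}}

```text
t: 6.48
tool_pos: [0.5572, -0.0321, 0.0368]
tcp_rot: [3.135, 0.207, 0.0]
ft_force: [-1.3, -1.9, 0.5]
grip_width: 0.007
```

Run:
```python
from h import *
o=env.get_obs();print(o['ft_force'],o['tool_pos'])
im=imaging.grab_frame('wrist');cv2.imwrite('pics/w4.png',im[:,:,::-1])
```

```text
[-1.25740512 -1.91130721  0.45309253] [ 0.557159   -0.03212873  0.0367839 ]
```

View pics/w4.png

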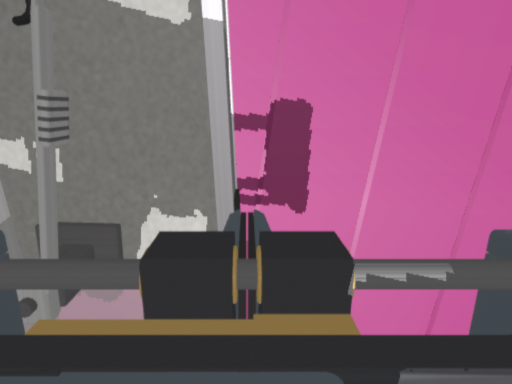

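The force is beginning to rise as the door meets the catch. I'll push on in small steps.

>>> {"name": "apply_moves", "arguments": {"moves": [[[0,-2,0,0,0,0,1],[0,-2,0,0,0,0,1],[0,-2,0,0,0,0,1],[0,-2,0,0,0,0,1],[0,0,0,0,0,0,1]]]}}

```text
t: 7.15
tool_pos: [0.556, -0.0244, 0.0368]
tcp_rot: [3.134, 0.206, 0.0]
ft_force: [-0.6, -6.1, -1.0]
grip_width: -0.001
```

>>> {"name": "apply_moves", "arguments": {"moves": [[[0,-2,0,0,0,0,1],[0,-2,0,0,0,0,1],[0,0,0,0,0,0,1]]]}}

```text
t: 7.52
tool_pos: [0.556, -0.0235, 0.0368]
tcp_rot: [3.13, 0.207, 0.001]
ft_force: [-0.2, -36.1, -4.1]
grip_width: 0.004
```

>>> {"name": "apply_moves", "arguments": {"moves": [[[0,-2,0,0,0,0,1],[0,-1,0,0,0,0,1],[0,0,0,0,0,0,1]]]}}

```text
t: 7.9
tool_pos: [0.5561, -0.0229, 0.0369]
tcp_rot: [3.126, 0.207, 0.002]
ft_force: [-1.3, -59.3, -6.7]
grip_width: 0.006
```

Run:
```python
from h import *
o=env.get_obs();print(o['ft_force'],o['tool_pos'])
im=imaging.grab_frame('wrist');cv2.imwrite('pics/w5.png',im[:,:,::-1])
im=imaging.grab_frame('scene');cv2.imwrite('pics/s5.png',im[:,:,::-1]);crop('pics/s5.png','pics/s5c.png',180,360,140,275,4.4)
```

```text
[ -1.28776012 -59.34520477  -6.6964033 ] [ 0.55606852 -0.02290017  0.03689112]
```

View pics/w5.png

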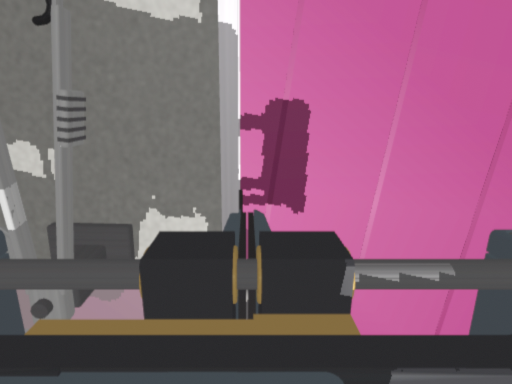

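View pics/s5c.png

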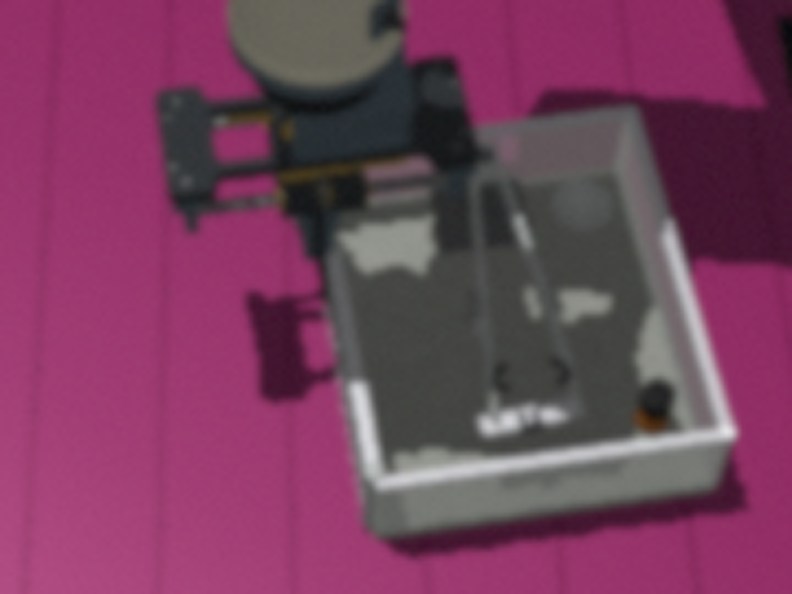

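The door is flat along the guard's side and against the hard stop (force rose sharply to 59 N). Backing off, rising and going above the tweezers with the gripper open.

>>> {"name": "apply_moves", "arguments": {"moves": [[[0,10,0,0,0,0,1],[0,12,0,0,0,0,1],[0,12,0,0,0,0,1],[0,0,-25,0,0,0,1],[0,0,-35,0,0,0,-1],[0,0,-40,0,0,0,-1],[0,0,-30,0,0,0,-1],[0,-20,0,0,0,0,-1],[0,-40,0,0,0,0,-1],[5,-40,0,0,0,0,-1],[9,-20,0,0,0,0,-1],[0,0,0,0,0,0,-1],[0,0,0,0,0,0,-1]]]}}

```text
t: 9.62
tool_pos: [0.5571, 0.0698, 0.1661]
tcp_rot: [3.135, 0.206, -0.002]
ft_force: [-0.1, 0.7, -0.1]
grip_width: 0.961
```

Run:
```python
from h import *
o=env.get_obs();print(o['ft_force'],o['tool_pos'],o['tcp_rot'],o['grip_width'])
im=imaging.grab_frame('wrist');cv2.imwrite('pics/w6.png',im[:,:,::-1])
np.save('o6.npy',np.r_[o['tool_pos'],o['tcp_rot']])
crop('pics/w6.png','pics/w6b.png',0,512,0,384,1.5)
```

```text
[-0.06049177  0.6721157  -0.07316415] [0.55706256 0.06980563 0.16611645] [ 3.13477344e+00  2.05656101e-01 -1.79638778e-03] 0.9609180326746757
```

View pics/w6b.png

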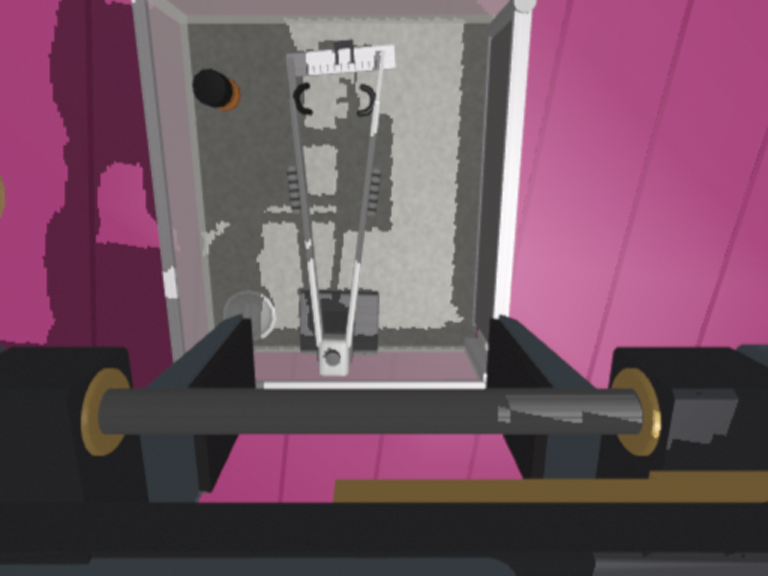

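Run:
```python
from h import *
crop('pics/w6.png','pics/w6c.png',170,290,15,135,5)
crop('pics/w6.png','pics/w6d.png',200,350,140,262,5)
```

```text
(no output)
```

View pics/w6c.png

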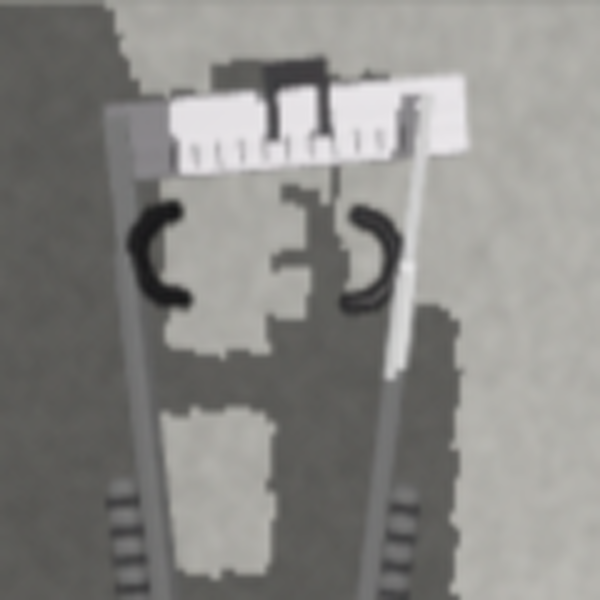

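View pics/w6d.png

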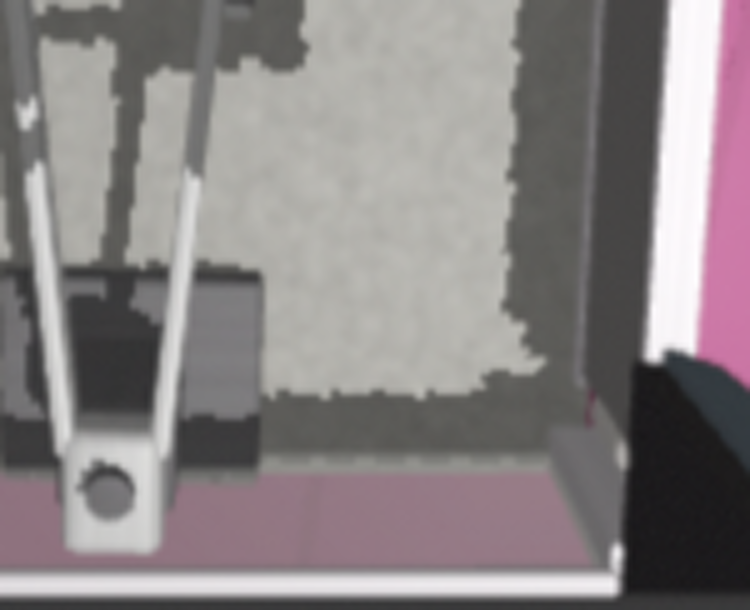

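Run:
```python
from h import *
v=np.load('o6.npy');o={'tool_pos':v[:3],'tcp_rot':v[3:]}
c=cam('wrist',o)
Rm=R.from_rotvec(o['tcp_rot']).as_matrix();print('heading',np.arctan2(Rm[1,0],Rm[0,0]))
L=px2z(c,289/1.5,189/1.5,.075);Rr=px2z(c,380/1.5,192/1.5,.075);print(L,Rr,np.linalg.norm(L-Rr),(L+Rr)/2)
t1=px2z(c,170+185/5,15+255/5,.072);t2=px2z(c,170+350/5,15+262/5,.072);print('tips',t1,t2,np.linalg.norm(t1-t2),(t1+t2)/2)
pv=(px2z(c,200+68/5,140+430/5,.072)+px2z(c,200+168/5,140+430/5,.072))/2;print('piv',pv)
m=(L+Rr)/2
for a,b in [(pv,m),(pv,(t1+t2)/2)]: print(np.arctan2(*(b-a)[1::-1]),np.linalg.norm(b-a))
f=px2z(c,170+298/5,15+105/5,.064);p=px2z(c,170+412/5,15+105/5,.07);print('fork',f,'ptr',p, np.linalg.norm(f-p))
print('m in tool',Rm.T@(m-o['tool_pos']))
# door inner top edge line / outer
a=px2z(c,200+668/5,140,.072);b=px2z(c,200+645/5,140+360/5,.072);print('door in',a,b,np.arctan2(*(a-b)[1::-1]))
a=px2z(c,200+720/5,140,.072);b=px2z(c,200+697/5,140+345/5,.072);print('door out',a,b,np.arctan2(*(a-b)[1::-1]))
```

```text
heading 0.13102178717155066
[0.60297222 0.1228851  0.075     ] [0.60822222 0.06971928 0.075     ] 0.053424403832075966 [0.60559722 0.09630219 0.075     ]
tips [0.65417073 0.11565385 0.072     ] [0.65672335 0.08774497 0.072     ] 0.028025366696878416 [0.65544704 0.10169941 0.072     ]
piv [0.51206747 0.0854434  0.072     ]
0.11558243231826903 0.09420577244808102
0.11289536300135383 0.1442981669829905
fork [0.68127373 0.09993088 0.064     ] ptr [0.68270726 0.08061783 0.07      ] 0.0202743343583682
m in tool [ 0.05168479 -0.01992899  0.09105716]
door in [ 0.60692069 -0.00338986  0.072     ] [ 0.53931882 -0.01268591  0.072     ] 0.13665471352263656
door out [ 0.60814103 -0.01266643  0.072     ] [ 0.54356584 -0.02191397  0.072     ] 0.14223870800496738
```

>>> {"name": "apply_moves", "arguments": {"moves": [[[17,-7,0,0,0,0.018,-0.65],[18,-7,10,0,0,0,-0.65],[17,-7,20,0,0,0,-0.65],[0,0,20,0,0,0,-0.65],[0,0,0,0,0,0,-0.65],[0,0,0,0,0,0,-0.65]]]}}

```text
t: 10.42
tool_pos: [0.6071, 0.0969, 0.117]
tcp_rot: [3.137, 0.177, 0.0]
ft_force: [-1.2, -0.2, -0.3]
grip_width: 0.826
```

Run:
```python
from h import *
o=env.get_obs();print(o['ft_force'],o['tool_pos'],o['tcp_rot'],o['grip_width'])
im=imaging.grab_frame('wrist');cv2.imwrite('pics/w7.png',im[:,:,::-1])
crop('pics/w7.png','pics/w7b.png',0,512,0,384,1.5)
```

```text
[-1.15468506 -0.15219896 -0.25339783] [0.60705187 0.09692957 0.1170262 ] [3.13657927e+00 1.76940358e-01 3.62149335e-04] 0.8262579738396902
```

View pics/w7b.png

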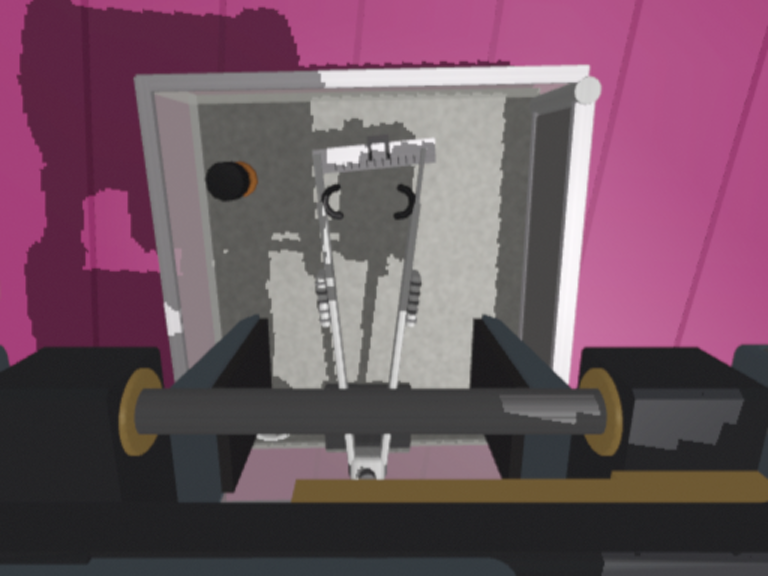

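Centred between the fingers: rests at (322,300) and (413,297) and finger pads at about (270,…) and (474,…). Going down 70 mm.

>>> {"name": "apply_moves", "arguments": {"moves": [[[0,0,15,0,0,0,-0.65],[0,0,20,0,0,0,-0.6],[0,0,20,0,0,0,-0.55],[0,0,15,0,0,0,-0.5],[0,0,0,0,0,0,-0.4],[0,0,0,0,0,0,-0.35]]]}}

```text
t: 11.22
tool_pos: [0.6071, 0.0971, 0.0472]
tcp_rot: [-3.137, -0.177, -0.001]
ft_force: [-0.6, 0.2, -0.4]
grip_width: 0.677
```

Run:
```python
from h import *
o=env.get_obs();print(o['ft_force'],o['tool_pos'],o['tcp_rot'],o['grip_width'])
im=imaging.grab_frame('wrist');cv2.imwrite('pics/w8.png',im[:,:,::-1])
crop('pics/w8.png','pics/w8b.png',0,512,0,384,1.5)
```

```text
[-0.55164983  0.16947698 -0.44582331] [0.6071405  0.0971435  0.04719376] [-3.13658288e+00 -1.77034702e-01 -1.13025842e-03] 0.6766387139632932
```

View pics/w8b.png

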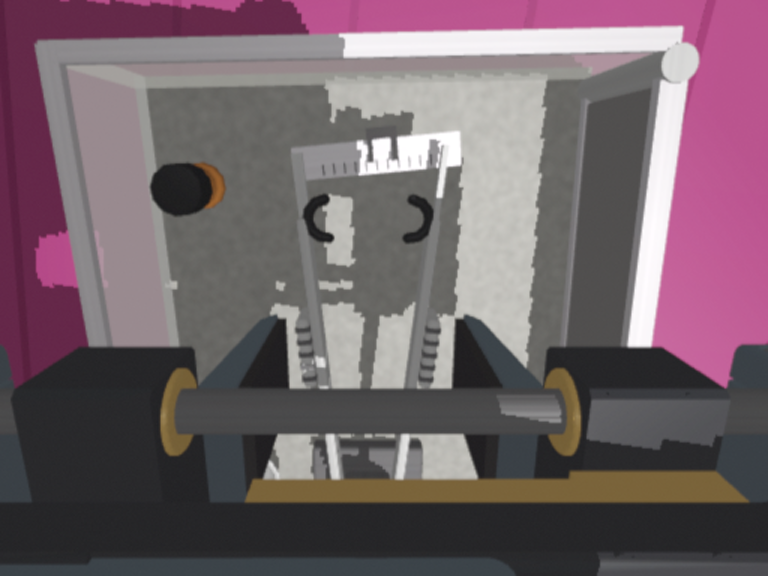

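>>> {"name": "apply_moves", "arguments": {"moves": [[[0,0,0,0,0,0,-0.25],[0,0,0,0,0,0,-0.18],[0,0,0,0,0,0,-0.12],[0,0,0,0,0,0,-0.06],[0,0,0,0,0,0,0],[0,0,0,0,0,0,0.04],[0,0,0,0,0,0,0.04],[0,0,0,0,0,0,0.04]]], "grip_force": 25}}

```text
t: 12.28
tool_pos: [0.6068, 0.0971, 0.0467]
tcp_rot: [3.137, 0.177, 0.0]
ft_force: [-0.1, 0.5, 0.2]
grip_width: 0.475
```

```bash
cat > look.py <<'E'
from h import *
import sys
n=sys.argv[1]
o=env.get_obs();print(o['t'],o['ft_force'],o['tool_pos'],o['grip_width'],o['grip_width']*91)
im=imaging.grab_frame('wrist');cv2.imwrite(f'pics/{n}.png',im[:,:,::-1])
crop(f'pics/{n}.png',f'pics/{n}b.png',180,320,70,170,5.5)
crop(f'pics/{n}.png',f'pics/{n}c.png',0,512,0,384,1.5)
E
python3 look.py w9
```

```text
12.275 [-0.1382473   0.50049869  0.16468353] [0.60678417 0.09711717 0.04670411] 0.47493627420662315 43.21920095280271
```

View pics/w9b.png

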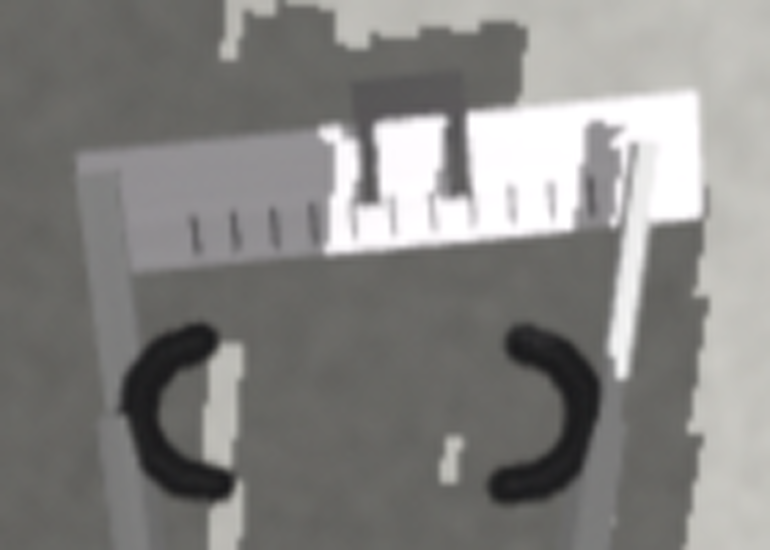

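View pics/w9c.png

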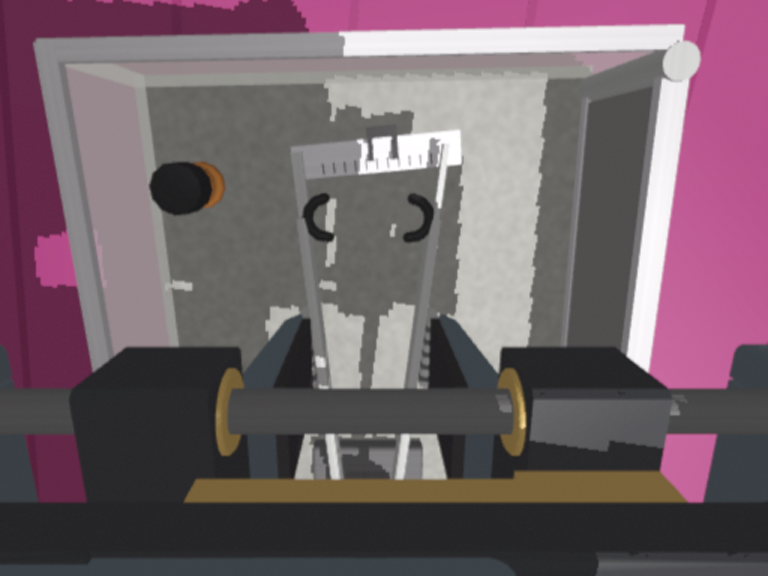

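>>> {"name": "apply_moves", "arguments": {"moves": [[[0,0,0,0,0,0,0.07],[0,0,0,0,0,0,0.1],[0,0,0,0,0,0,0.12],[0,0,0,0,0,0,0.12],[0,0,0,0,0,0,0.12]]]}}

```text
t: 12.95
tool_pos: [0.6068, 0.0971, 0.0467]
tcp_rot: [-3.137, -0.177, -0.0]
ft_force: [0.1, -0.1, 0.1]
grip_width: 0.443
```

```bash
python3 look.py w10
```

```text
12.95 [ 0.08589899 -0.12863778  0.05332778] [0.60677667 0.09713619 0.04672364] 0.4433089942994867 40.34111848125329
```

View pics/w10c.png

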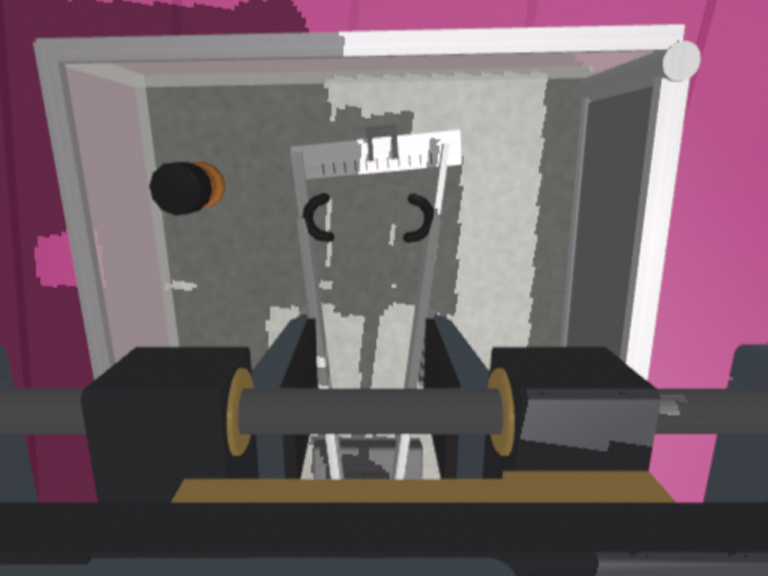

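>>> {"name": "apply_moves", "arguments": {"moves": [[[0,0,0,0,0,0,0.15],[0,0,0,0,0,0,0.18],[0,0,0,0,0,0,0.2],[0,0,0,0,0,0,0.2],[0,0,0,0,0,0,0.2]]]}}

```text
t: 13.62
tool_pos: [0.6068, 0.0971, 0.0467]
tcp_rot: [-3.137, -0.177, -0.0]
ft_force: [-0.8, 0.9, -0.1]
grip_width: 0.399
```

```bash
python3 look.py w11
```

```text
13.625 [-0.83182047  0.88159909 -0.09593076] [0.60679453 0.09712227 0.04671132] 0.3988999024072155 36.29989111905661
```

View pics/w11c.png

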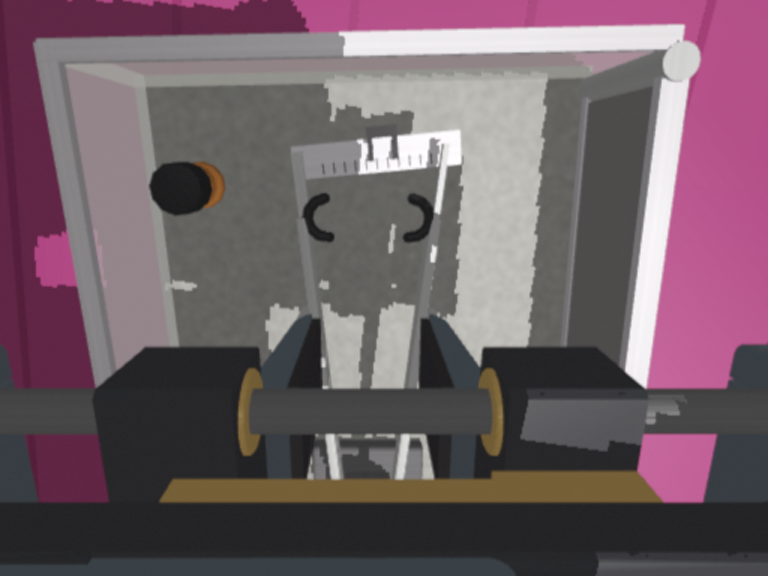

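Run:
```python
from h import *
crop('pics/w11.png','pics/w11d.png',180,330,190,290,5.3)
o=env.get_obs();c=cam('wrist',o);Rm=R.from_rotvec(o['tcp_rot']).as_matrix()
for P in [(16,18,0),(16,18,-19),(16,18,-38),(-16,18,0),(16,-18,0),(0,26,-19),(0,26,-28)]:
    print(P,proj(c,o['tool_pos']+Rm@(np.array(P)/1e3))*1.5)
v=np.load('o6.npy'); 
for x,y in [(.603,.1229),(.6082,.0697)]:
  print(proj(c,[x,y,.075])*1.5)
```

```text
(16, 18, 0) [[410.28522756 290.21555448]]
(16, 18, -19) [[414.2347128  303.17283834]]
(16, 18, -38) [[419.0290391  318.90183664]]
(-16, 18, 0) [[408.73603968 359.79622044]]
(16, -18, 0) [[325.83589523 290.24808546]]
(0, 26, -19) [[433.417302   341.71268521]]
(0, 26, -28) [[436.41798087 350.4136076 ]]
[[299.25921362 352.79236409]]
[[440.07183994 354.7319415 ]]
```

View pics/w11d.png

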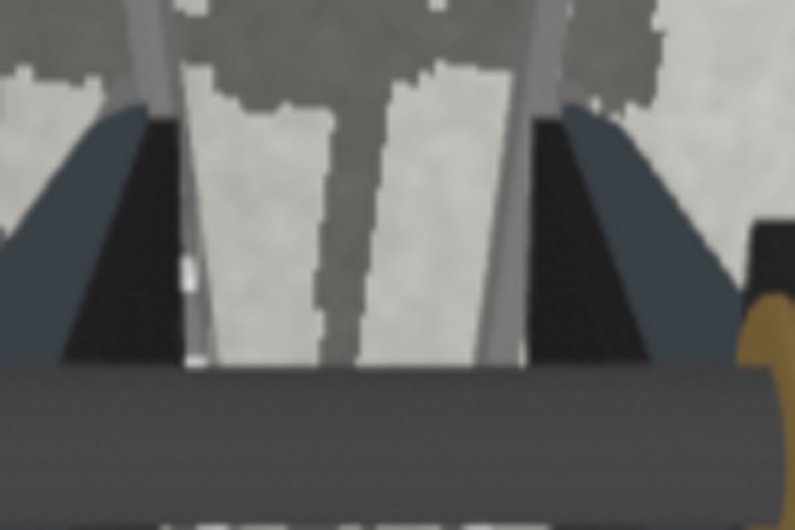

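Run:
```python
from h import *
s=cam('scene')
for P,n in [((.6234,-.1322,.0375),'s2'),((.5561,-.0229,.0369),'s5')]:
    q=[proj(s,np.array(P)+[0,0,d])[0] for d in (0,.019,.037,.06,.08)]; print(np.round((np.array(q)-[180,140])*4.4,0).tolist())
imd=imaging.grab_frame('side');cv2.imwrite('pics/d11.png',imd[:,:,::-1]);crop('pics/d11.png','pics/d11c.png',170,290,110,210,6.5)
imd=imaging.grab_frame('scene');cv2.imwrite('pics/s11.png',imd[:,:,::-1]);crop('pics/s11.png','pics/s11c.png',220,350,150,260,5.5)
o=env.get_obs()
for n,x0,y0,k in (('side',170,110,6.5),('scene',220,150,5.5)):
    print(n,np.round([(proj(cam(n),o['tool_pos']+np.array([0,0,d]))[0]-[x0,y0])*k for d in (0,.019,.037,.06)]).tolist())
```

```text
[[135.0, 355.0], [133.0, 340.0], [131.0, 325.0], [128.0, 306.0], [126.0, 288.0]]
[[310.0, 259.0], [310.0, 243.0], [310.0, 228.0], [310.0, 207.0], [310.0, 189.0]]
side [[483.0, 397.0], [482.0, 363.0], [481.0, 331.0], [479.0, 288.0]]
scene [[413.0, 341.0], [416.0, 321.0], [419.0, 302.0], [423.0, 277.0]]
```

View pics/d11c.png

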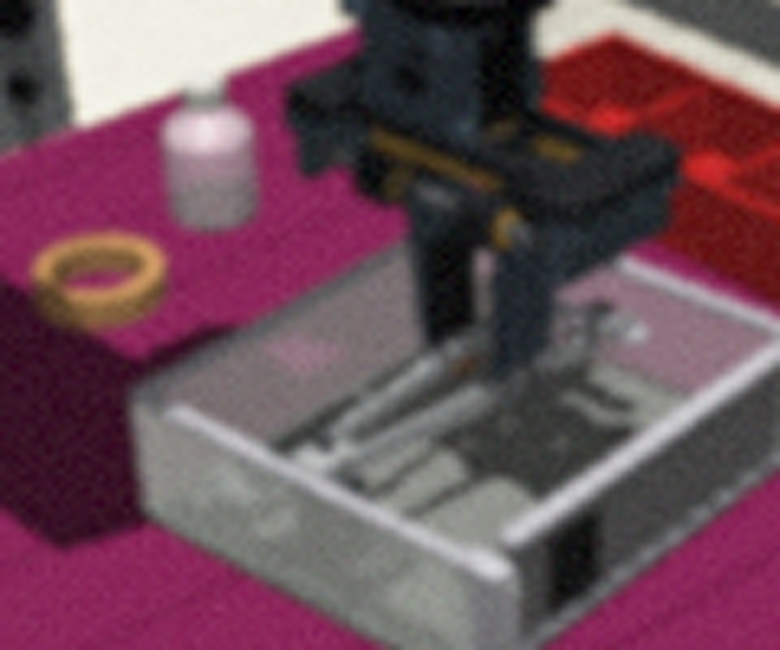

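View pics/s11c.png

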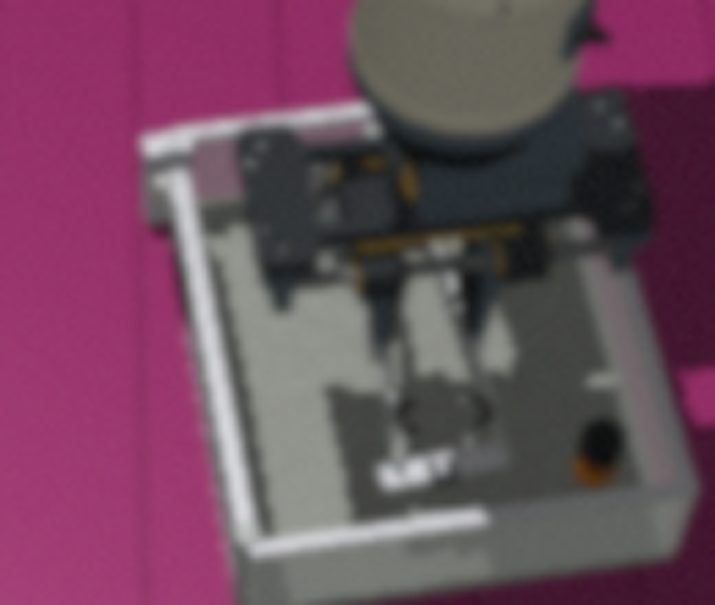

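The jaws haven't moved and the pads now hide the rests in the wrist view. The depth from the pad spacing puts the visible finger tips about 30 mm above the TCP, so the fingers are still over the rests. I'll open up and go lower in stages.

>>> {"name": "apply_moves", "arguments": {"moves": [[[0,0,0,0,0,0,0],[0,0,0,0,0,0,-0.3],[0,0,0,0,0,0,-0.45],[0,0,0,0,0,0,-0.45],[0,0,0,0,0,0,-0.45],[0,0,5,0,0,0,-0.45],[0,0,5,0,0,0,-0.45],[0,0,4,0,0,0,-0.45],[0,0,0,0,0,0,-0.45]]]}}

```text
t: 14.9
tool_pos: [0.6065, 0.0971, 0.0322]
tcp_rot: [-3.137, -0.177, 0.001]
ft_force: [-0.7, -0.5, -0.3]
grip_width: 0.728
```

```bash
python3 look.py w12
```

```text
14.9 [-0.70314052 -0.47248328 -0.277525  ] [0.60648192 0.09707492 0.03223624] 0.727657097249176 66.21679584967502
```

View pics/w12c.png

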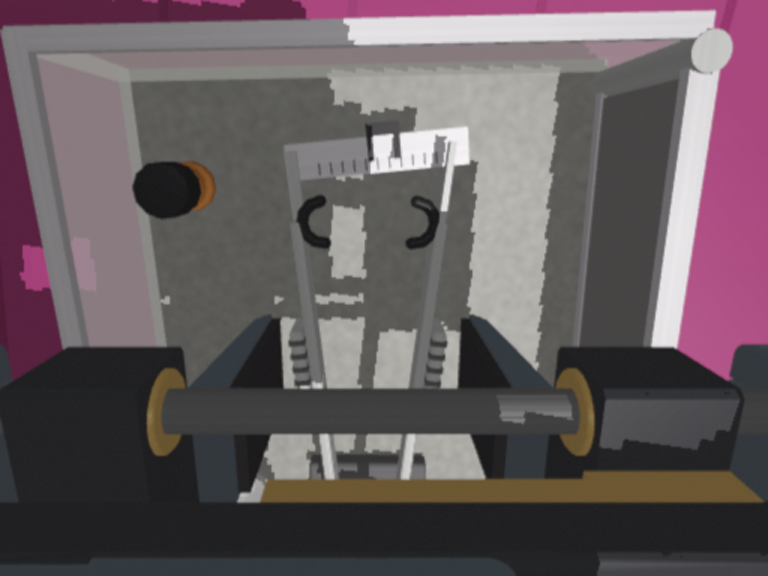

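>>> {"name": "apply_moves", "arguments": {"moves": [[[0,0,4,0,0,0,-0.45],[0,0,4,0,0,0,-0.45],[0,0,4,0,0,0,-0.45],[0,0,0,0,0,0,-0.35],[0,0,0,0,0,0,-0.25],[0,0,0,0,0,0,-0.2],[0,0,0,0,0,0,-0.15],[0,0,0,0,0,0,-0.15],[0,0,0,0,0,0,-0.15]]]}}

```text
t: 16.08
tool_pos: [0.607, 0.0971, 0.0208]
tcp_rot: [3.137, 0.177, 0.001]
ft_force: [1.7, 0.5, -0.4]
grip_width: 0.573
```

```bash
python3 look.py w13
```

```text
16.075 [ 1.74908557  0.51912791 -0.4385169 ] [0.60699527 0.09712543 0.02084103] 0.5732120562803132 52.1622971215085
```

View pics/w13c.png

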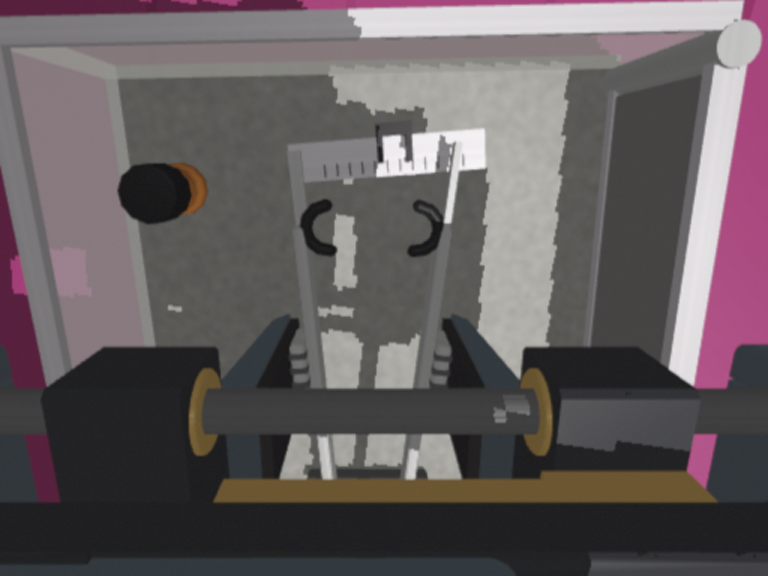

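The rests now sit inside the pads and contact begins at a width of 52 mm, as expected. Squeezing in steps.

>>> {"name": "apply_moves", "arguments": {"moves": [[[0,0,0,0,0,0,-0.1],[0,0,0,0,0,0,-0.05],[0,0,0,0,0,0,0],[0,0,0,0,0,0,0.02],[0,0,0,0,0,0,0.02],[0,0,0,0,0,0,0.02]]]}}

```text
t: 16.88
tool_pos: [0.6069, 0.0971, 0.0208]
tcp_rot: [3.137, 0.177, 0.0]
ft_force: [4.5, 1.4, 1.3]
grip_width: 0.492
```

```bash
python3 look.py w14
```

```text
16.875 [4.53845193 1.38476544 1.26167037] [0.60689044 0.09712324 0.02076348] 0.4921674722906568 44.78723997844977
```

View pics/w14b.png

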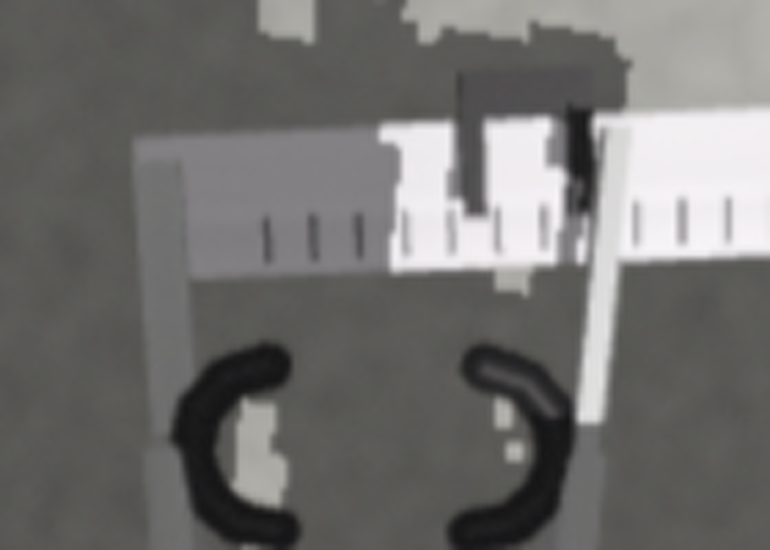

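View pics/w14c.png

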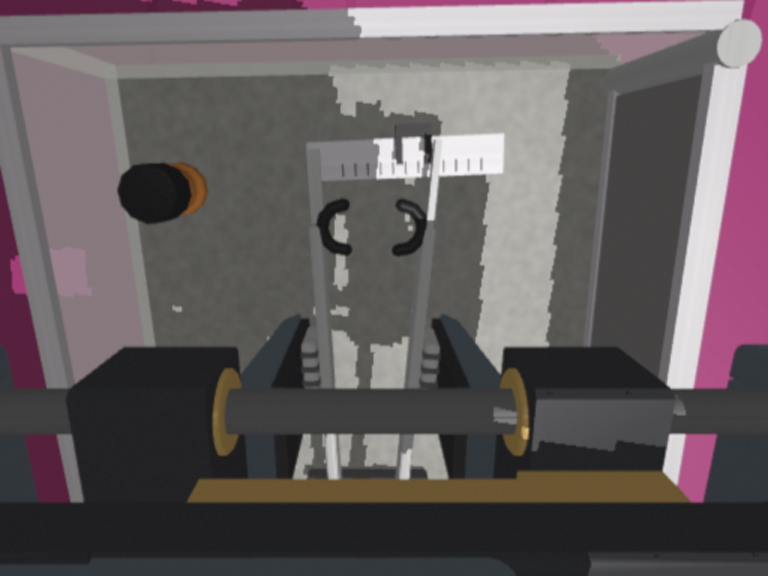

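>>> {"name": "apply_moves", "arguments": {"moves": [[[0,0,0,0,0,0,0.05],[0,0,0,0,0,0,0.08],[0,0,0,0,0,0,0.09],[0,0,0,0,0,0,0.09],[0,0,0,0,0,0,0.09]]]}}

```text
t: 17.55
tool_pos: [0.6069, 0.0971, 0.0207]
tcp_rot: [-3.137, -0.177, -0.0]
ft_force: [4.5, 1.6, 0.0]
grip_width: 0.448
```

```bash
python3 look.py w15; python3 -c "
from h import *
crop('pics/w15.png','pics/w15d.png',240,310,75,130,11)"
```

```text
17.55 [4.45044674 1.60418364 0.01821334] [0.60691597 0.09712    0.02074815] 0.4483524821751424 40.80007587793796
```

View pics/w15b.png

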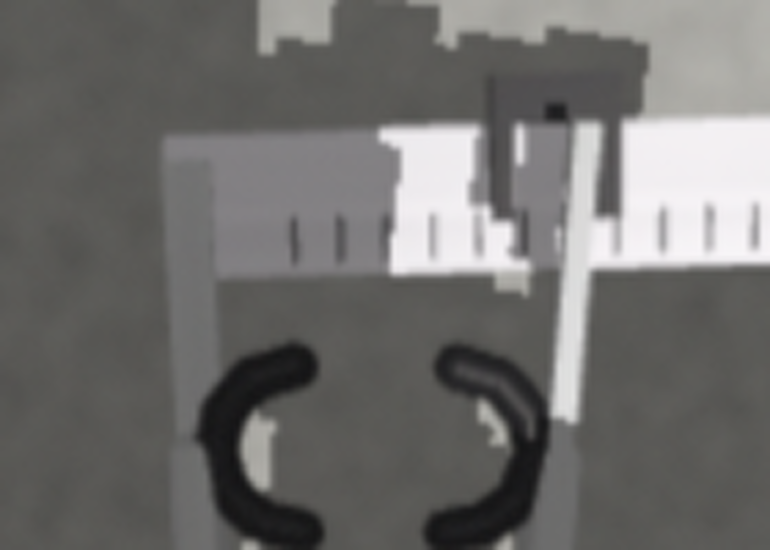

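View pics/w15d.png

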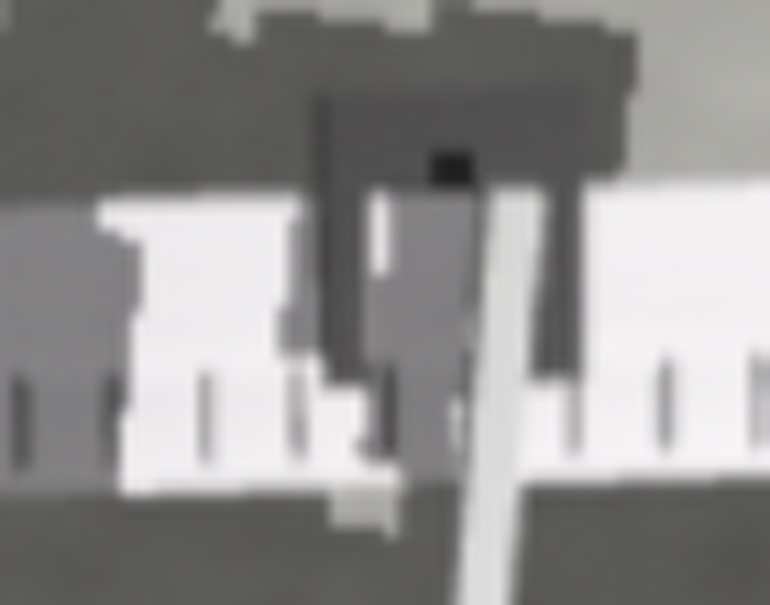

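>>> {"name": "apply_moves", "arguments": {"moves": [[[0,0,0,0,0,0,0.1],[0,0,0,0,0,0,0.115],[0,0,0,0,0,0,0.115],[0,0,0,0,0,0,0.115]]]}}

```text
t: 18.1
tool_pos: [0.607, 0.0971, 0.0208]
tcp_rot: [3.137, 0.177, 0.001]
ft_force: [6.6, 1.4, -0.0]
grip_width: 0.447
```

```bash
python3 look.py w16; python3 -c "
from h import *
crop('pics/w16.png','pics/w16d.png',240,310,75,130,11)"
```

```text
18.1 [ 6.61428818  1.3545581  -0.03903717] [0.60702497 0.09713098 0.02076807] 0.4467615280398045 40.65529905162221
```

View pics/w16d.png

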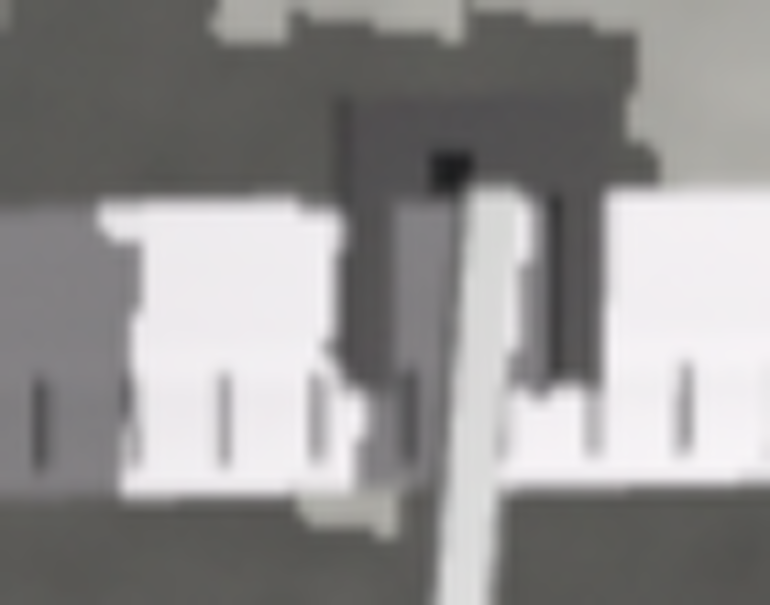

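View pics/w16c.png

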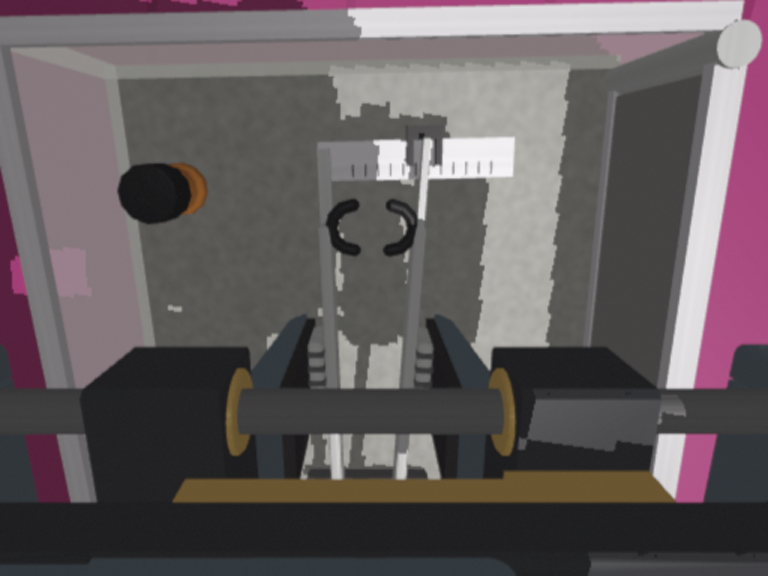

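>>> {"name": "apply_moves", "arguments": {"moves": [[[0,0,0,0,0,0,0.12],[0,0,0,0,0,0,0.12],[0,0,0,0,0,0,0.12],[0,0,0,0,0,0,0.12]]]}}

```text
t: 18.65
tool_pos: [0.607, 0.0972, 0.0208]
tcp_rot: [-3.137, -0.177, -0.001]
ft_force: [5.3, 1.0, 0.8]
grip_width: 0.439
```

```bash
python3 look.py w17
python3 - <<'E'
from h import *
crop('pics/w17.png','pics/w17d.png',240,310,75,130,11)
im=imaging.grab_frame('wrist');cv2.imwrite('pics/w17x.png',im[:,:,::-1])
g=cv2.cvtColor(im,cv2.COLOR_RGB2GRAY).astype(int)
for r in (94,96,98,100,102,104,106): print(r,g[r,266:300].tolist())
im=imaging.grab_frame('scene');cv2.imwrite('pics/s17.png',im[:,:,::-1]);crop('pics/s17.png','pics/s17c.png',220,350,150,260,5.5)
E
```

```text
18.65 [5.31281536 0.97099822 0.83000403] [0.60701433 0.09715895 0.02078095] 0.43857289455141174 39.91013340417847
94 [232, 233, 233, 233, 227, 146, 84, 82, 82, 88, 120, 127, 138, 188, 202, 151, 192, 211, 214, 215, 220, 228, 169, 128, 78, 69, 82, 85, 97, 164, 228, 239, 240, 240]
96 [237, 238, 238, 238, 231, 150, 85, 82, 82, 89, 123, 129, 145, 203, 192, 147, 203, 214, 215, 216, 226, 233, 173, 129, 79, 70, 83, 85, 103, 180, 232, 240, 240, 241]
98 [237, 237, 238, 233, 177, 93, 79, 83, 83, 90, 121, 129, 129, 127, 117, 142, 204, 214, 215, 217, 226, 215, 160, 126, 71, 67, 83, 85, 104, 179, 231, 240, 240, 240]
100 [237, 237, 237, 233, 170, 84, 78, 82, 83, 90, 122, 128, 129, 127, 111, 143, 205, 215, 215, 217, 226, 169, 131, 123, 70, 68, 84, 86, 103, 180, 231, 239, 239, 239]
102 [237, 238, 238, 233, 170, 85, 79, 84, 84, 90, 121, 128, 128, 126, 115, 163, 207, 215, 215, 218, 230, 172, 131, 123, 68, 68, 83, 87, 105, 180, 231, 239, 239, 239]
104 [237, 237, 237, 231, 168, 84, 80, 84, 85, 90, 121, 127, 128, 126, 118, 183, 211, 215, 216, 220, 231, 172, 131, 122, 69, 69, 84, 88, 105, 180, 231, 239, 240, 240]
106 [239, 239, 235, 184, 135, 77, 78, 83, 85, 91, 122, 128, 129, 124, 118, 185, 212, 216, 217, 221, 214, 160, 131, 124, 70, 68, 85, 88, 106, 183, 234, 242, 242, 243]
```

View pics/w17d.png

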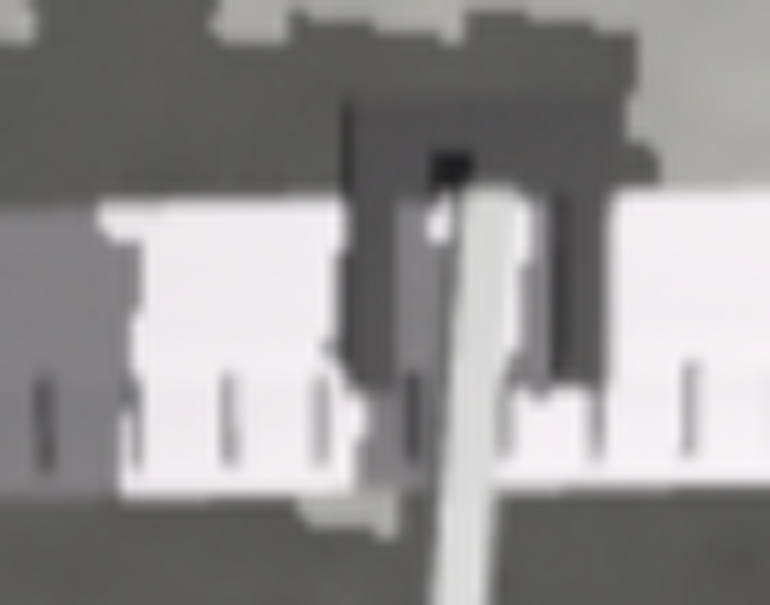

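View pics/s17c.png

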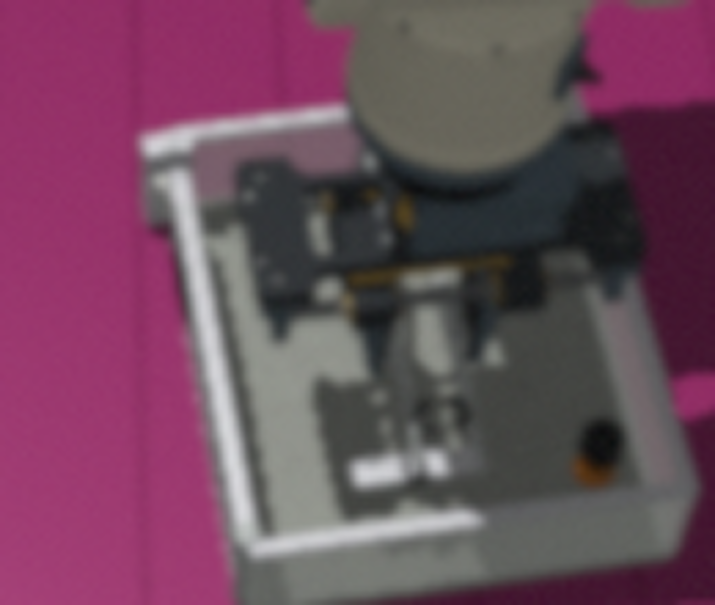

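>>> {"name": "apply_moves", "arguments": {"moves": [[[0,0,0,0,0,0,0.115],[0,0,0,0,0,0,0.115],[0,0,0,0,0,0,0.115],[0,0,0,0,0,0,0.115],[0,0,0,0,0,0,0.115],[0,0,0,0,0,0,0.115]]]}}

```text
t: 19.55
tool_pos: [0.607, 0.0971, 0.0208]
tcp_rot: [3.137, 0.177, 0.001]
ft_force: [5.5, 1.6, 0.3]
grip_width: 0.443
```

```bash
python3 look.py w18
python3 - <<'E'
from h import *
crop('pics/w18.png','pics/w18d.png',240,310,75,130,11)
g=cv2.cvtColor(cv2.imread('pics/w18.png'),cv2.COLOR_BGR2GRAY).astype(int)
for r in (96,100,104): print(r,g[r,266:300].tolist())
E
```

```text
19.55 [5.46777748 1.6157414  0.32316177] [0.60698642 0.0971251  0.02076605] 0.44329362993399696 40.339720323993724
96 [237, 237, 238, 235, 206, 128, 84, 82, 83, 98, 124, 129, 129, 129, 127, 114, 171, 208, 214, 215, 218, 231, 172, 113, 65, 80, 86, 86, 116, 205, 235, 240, 241, 241]
100 [237, 237, 237, 232, 162, 87, 80, 83, 85, 97, 123, 128, 129, 127, 120, 124, 202, 214, 215, 216, 218, 163, 129, 106, 65, 80, 86, 86, 116, 205, 235, 239, 239, 239]
104 [237, 237, 237, 231, 161, 88, 82, 85, 86, 98, 122, 127, 128, 127, 114, 141, 205, 215, 216, 218, 226, 168, 129, 105, 66, 80, 87, 87, 130, 227, 239, 240, 240, 240]
```

View pics/w18d.png

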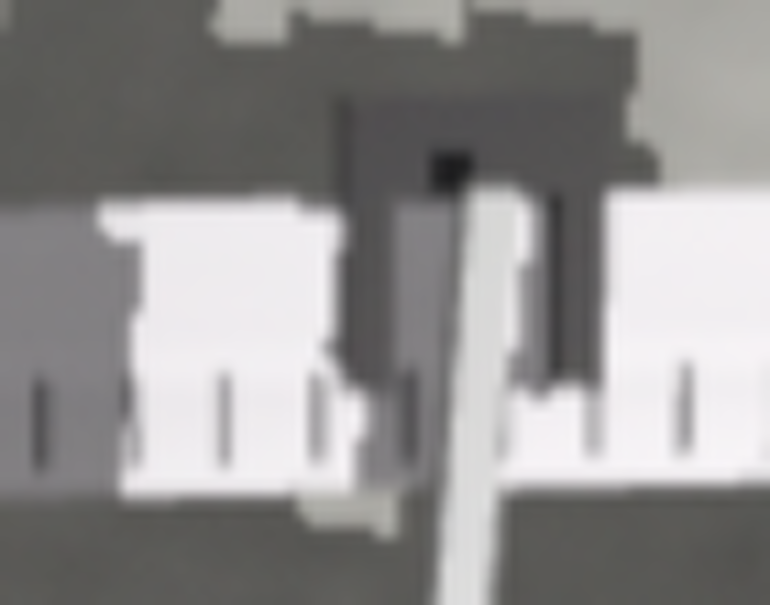

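View pics/w18c.png

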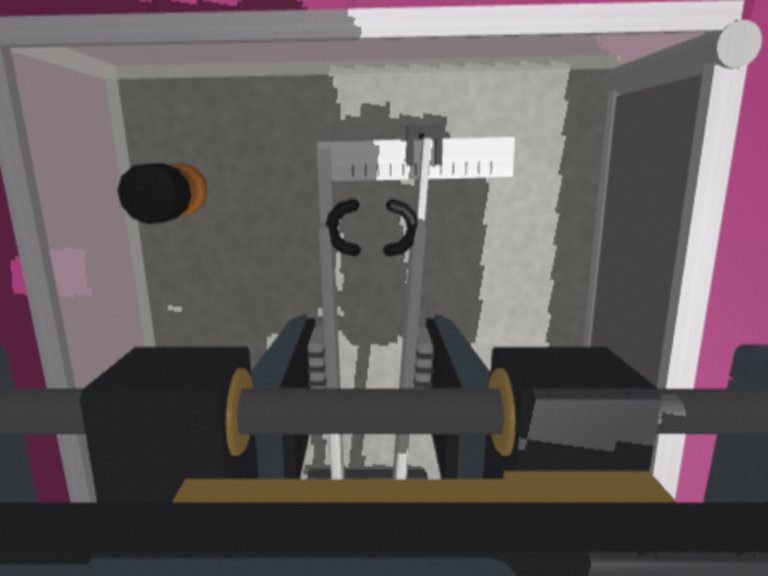

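```bash
python3 -c "
from station import ticket
print(ticket.finish_job())"
```

```text
the job is handed in; nothing more can be done
None
```

I pushed the dust guard's door shut first, then squeezed the tweezers from above. I handed the job in at about 19.6 s while still holding the squeeze (closure 0.115, 25 N grip limit).

**Last checks**
- **Door:** the push reached a hard stop, and after backing off the door still lay along the guard's side. I measured its heading at 0.137–0.142 rad against 0.132 rad for the guard, which is within my measuring noise.
- **Pointer:** in the last wrist picture it stood inside the fork with about 2.3 mm clear on the left and 2.5 mm on the right, after allowing for viewing angle. I'd put the centring at about ±0.3 mm.
- **Ring halves:** about 8 mm apart and not touching. The finger rests were about 40 mm apart.
- **Other items:** the vial and dish were not touched, and nothing else on the bench was approached.

**What disagreed or went wrong**
- **Finger tips:** the visible tips sit about 30 mm above the stated TCP. My first attempt to close passed over the rests without touching the jaws, so I opened, went 26 mm lower and squeezed again.
- **Door push force:** my last push steps against the hard stop took the wrist force to 59 N. That is under the 120 N wrist limit, and I believe the contact was through the fingers rather than the gripper body.

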